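# Sort the stripped engine parts into their trays

### The job

Sort the parts from the stripped engine: both gears into the yellow tray, both ball bearings into the blue tray and the piston into the red tray. Set each part down rather than dropping it, so that it rests flat on the tray's floor (the piston standing on its skirt, crown up; nothing on top of or leaning on anything else), and leave the orange socket standing where it is.

Things in the scene. Friction and masses are not known exactly. Their poses are not given: they have to be found in the camera images.
- gear_a: spur gear lying flat on the bench: dark steel disc with 20 teeth on its rim, brighter hub, small black bore and six small dark holes on top. 54 mm over the teeth (grip it as a 54 mm round), 14 mm thick, 0.09-0.2 kg. Origin: centre of its underside, z up (along its axis). One of two alike.
- gear_b: spur gear lying flat on the bench: dark steel disc with 20 teeth on its rim, brighter hub, small black bore and six small dark holes on top. 54 mm over the teeth (grip it as a 54 mm round), 14 mm thick, 0.09-0.2 kg. Origin: centre of its underside, z up (along its axis). The other of two alike.
- bearing_a: ball bearing lying flat on the bench: plain smooth pale, near-white rings with a dark groove and brass balls between them and a black bore. 52 mm outside diameter, 15 mm thick, 0.09-0.2 kg; graspable as a solid 52 mm disc. Origin: centre of its underside, z up (along its axis). One of two alike.
- bearing_b: ball bearing lying flat on the bench: plain smooth pale, near-white rings with a dark groove and brass balls between them and a black bore. 52 mm outside diameter, 15 mm thick, 0.09-0.2 kg; graspable as a solid 52 mm disc. Origin: centre of its underside, z up (along its axis). The other of two alike.
- piston: engine piston standing on its skirt, crown up: aluminium cylinder 56 mm in diameter, 48 mm tall, with dark ring grooves near the top and two dark round valve pockets on the crown, 0.1-0.23 kg. Origin: centre of its underside, z up.
- tray_yellow: yellow plastic parts tray, open on top, fixed to the bench. Outside 128 mm (its x) by 168 mm (its y), 25 mm high; walls and floor 4 mm thick, so inside 120 x 160 mm with the inner floor 4 mm above the origin. Origin: centre of its underside; x along its short side, y along its long side, z up. Starts empty. Turned at most 0.2 rad from the bench's axes.
- tray_blue: blue plastic parts tray, open on top, fixed to the bench. Outside 128 mm (its x) by 168 mm (its y), 25 mm high; walls and floor 4 mm thick, so inside 120 x 160 mm with the inner floor 4 mm above the origin. Origin: centre of its underside; x along its short side, y along its long side, z up. Starts empty. Turned at most 0.2 rad from the bench's axes.
- tray_red: red plastic parts tray, open on top, fixed to the bench. Outside 128 mm (its x) by 168 mm (its y), 25 mm high; walls and floor 4 mm thick, so inside 120 x 160 mm with the inner floor 4 mm above the origin. Origin: centre of its underside; x along its short side, y along its long side, z up. Starts empty. Turned at most 0.2 rad from the bench's axes.
- socket: socket-wrench socket standing upright among the parts, loose, not to be moved: orange sleeve over a steel foot, black opening on top, 28 mm in diameter, 46 mm tall. Origin: centre of its underside, z up.
Mind the look-alikes: they are no part of the job. What is shaped like the gear_a but pink or turquoise is not meant. Leave any brown look-alike of the bearing_a alone.

How it is judged:
By the outcome, as a careful person would: the job done as asked, in the order asked, and still so for the second after the job is handed in, with the robot touching nothing.
It also fails if it takes over 115 s, if anything falls off the work surface, if the arm or the gripper's body presses on something with over 40 N, if the wrist force passes 120 N, or if a joint passes its speed limit or range.

### The arm

A 6-joint arm with a two-finger parallel gripper is mounted at the origin on the work surface. World frame = base frame: x ahead of the robot, y to its left, z up, the work surface at z = 0. Lengths are in m, angles in rad, forces in N, time in s.
With the tool pointing down it reaches from about 0.425 to 0.925 m from the base axis. Payload 12.5 kg.
Tool frame: the origin (TCP) lies between the finger pads; the fingertips stand 11 mm ahead of it and the grasp point (between the pads) lies 8 mm behind it (ctrl.nose_length is the distance from the TCP to the fingertips, in m); z points along the fingers, y is the line along which they close (so a half turn about z gives the same grasp; the last joint's range is limited). The gripper opens to 85 mm and grips with 20 to 120 N. Pads are 22 mm wide; open, the fingers measure 114 mm over their backs; the gripper's body (76 mm by 85 mm) begins 54 mm behind the grasp point. The pads swing forward as they close: fully open they stand 13 mm farther back than shut.
Start: joints at [-1.407, 0.491, 1.559, -0, 1.092, -0.106], TCP at [0.167, -0.602, 0.21] pointing down, gripper open.
Joint ranges: [-3.1, 3.1], [-0.84, 2.19], [0.05, 2.79], [-1.13, 4.28], [0.06, 2.93], [-2.69, 2.69]. Speed limits (rad/s): [2.22, 2.22, 2.79, 3.14, 3.14, 3.14].

### API

Orientations are given as a unit quaternion [x, y, z, w].
In Python, from station import ctrl, jaws, solve_ik, optics, ticket, models, status gives the robot as it stands. Calls block until the motion is done:
- ctrl.reach(position, orientation): joint-space move of the TCP to a pose.
- ctrl.movel(position, orientation=None, v=0.15): straight line of the TCP; orientation=None keeps the orientation; v is the mean speed in m/s.
- ctrl.goto_joints(angles): joint-space move.
- jaws.command_gripper(opening, squeeze=None): finger opening in m; squeeze is the grip in N (None keeps the last); returns when the fingers have stopped.
- ctrl.hold(seconds).
- solve_ik(position, orientation): joint angles nearest the present ones, or None.
- optics.grab_frame(name): name is "side" or "top" or "wrist"; returns the picture (480x640x3 uint8, red, green, blue); there is no depth.
- optics.calibration(name): a dict with "camera_matrix" (3x3 intrinsics, pixels), "position" and "attitude" of the camera in the world. Camera axes: x right, y up, looking along -z (the intrinsics and any distortion apply to the point x, -y, -z); pixel columns grow to the right and rows downward; lengths in m; the calibration is good to about 2 mm. The wrist camera is an equidistant fisheye: a pixel r from the principal point sees the ray r / f radians off the axis. A picture is of the moment at which its call begins: read the wrist's pose just before it. calibration takes no time and is no camera call; for the wrist camera it gives the pose at the moment of the call.
A pose or a line that the arm cannot do raises ctrl.IKError and nothing moves.
- ticket.sign_off(): hands the job in; it is judged then, once.
Trained networks look in the newest picture that a camera, given by its name, has taken for a name from the list of things; names that differ only in an ending like _2 or _b are one class to them, and where a whole thing is asked for, a point or a joint stands for the part that bears it (a point fixed in the world has none). Each returns a list of dicts, best first, with "confidence" (0 to 1); they miss things now and then, are a little off and sometimes report something else, mostly with a low value. They report only what shows in the picture. A call takes as long as a camera call. They do not tell look-alikes from the thing itself.
- models.look_for(camera, target): "at" ([x, y, z] in m, in world coordinates, good to about 4 mm: the middle of the surface that is visible of it).
- models.regions_of(camera, target): "mask" (480x640 bool, what is visible of it).
Readings, each from a call of its own:
- status.current_clock(): time.
- status.current_qpos(): joint angles.
- status.current_qd(): joint speeds.
- status.current_effort(): joint torques, N m.
- status.current_tcp_pos(): TCP position.
- status.current_tool_rot(): TCP orientation.
- status.current_force(): force on the tool from outside, world axes, zero at the start.
- status.current_wrist_torque(): the same for the moment, N m.
- status.current_grip_width(): finger opening in m.
- status.current_finger_force(): force on a finger pad.
Only numpy, scipy, OpenCV 4.12 (cv2) and the standard library are available. Lean on these libraries where they do the work, as an engineer would, in place of code of your own. Each camera call takes 0.05 s, during which the arm holds its last target. There are 200 camera calls.

## Working session

There is one attempt and no reset: what is moved stays moved. The work goes in short steps, each a Python script; the robot and the scene stay as the last script left them, time stands still between calls to the robot, and variables do not carry over. Pictures are saved under pics/ and viewed, at most 14 in all, crops included, and the job is handed in when it is done.

```bash
ls; mkdir -p pics; python3 - <<'E'
from station import *
import cv2
for n in ("top","side"):
    f=optics.grab_frame(n); cv2.imwrite(f"pics/{n}0.png",f[:,:,::-1])
    c=optics.calibration(n); print(n,c)
    for t in ("gear_a","bearing_a","piston","tray_yellow","tray_blue","tray_red","socket"):
        print(t,[(d["at"] if isinstance(d["at"],list) else d["at"].round(3).tolist(),round(d["confidence"],2)) for d in models.look_for(n,t)])
print(status.current_clock())
E
```

```text
pics
top {'camera_matrix': array([[516.81105809,   0.        , 322.14820749],
       [  0.        , 516.81105809, 240.65358796],
       [  0.        ,   0.        ,   1.        ]]), 'position': array([0.35438197, 0.00538475, 1.17499534]), 'attitude': array([ 0.0377617 , -0.04147324, -0.69854488,  0.71336461])}
gear_a [([0.2808, 0.3568, 0.0161], 0.78), ([0.3966, 0.3169, 0.0166], 0.71), ([0.4414, 0.0554, 0.0131], 0.68), ([0.321, -0.1705, 0.0144], 0.6)]
bearing_a [([0.3899, 0.1966, 0.0165], 0.95), ([0.4533, -0.0664, 0.0158], 0.76), ([0.2849, 0.2099, 0.0166], 0.71)]
piston [([0.3754, -0.3046, 0.0417], 0.91), ([0.5932, -0.2448, 0.0079], 0.61)]
tray_yellow [([0.6301, 0.009, 0.0071], 0.81)]
tray_blue [([0.5874, 0.2572, 0.0035], 0.58)]
tray_red [([0.5928, -0.246, 0.0062], 0.96), ([0.5862, 0.2523, 0.0028], 0.25)]
socket [([0.3936, -0.1964, 0.0439], 0.59), ([0.6281, 0.004, 0.0065], 0.44)]
side {'camera_matrix': array([[451.35942244,   0.        , 314.82699313],
       [  0.        , 451.35942244, 238.79313145],
       [  0.        ,   0.        ,   1.        ]]), 'position': array([0.25547849, 0.57840989, 0.68908145]), 'attitude': array([-0.0717457 ,  0.37133437,  0.91089576, -0.16502198])}
gear_a [([0.3233, -0.1751, 0.0121], 0.84), ([0.2806, 0.3568, 0.0164], 0.59), ([0.3971, 0.3211, 0.0145], 0.56)]
bearing_a [([0.3851, 0.2054, 0.0178], 0.91), ([0.453, -0.0515, 0.0129], 0.91), ([0.2848, 0.2176, 0.0125], 0.78)]
piston [([0.3793, -0.2907, 0.0395], 0.66), ([0.5835, 0.2571, 0.0042], 0.34)]
tray_yellow [([0.6295, 0.0154, 0.0043], 0.86)]
tray_blue [([0.5807, 0.2586, 0.0046], 0.82), ([0.3964, 0.3219, 0.0121], 0.4)]
tray_red [([0.5939, -0.2418, -0.0005], 0.91)]
socket [([0.3926, -0.1921, 0.0336], 0.6)]
0.8
```

View pics/top0.png

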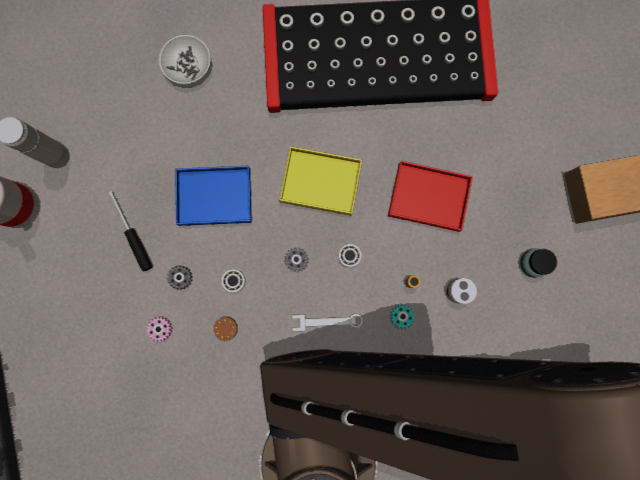

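View pics/side0.png

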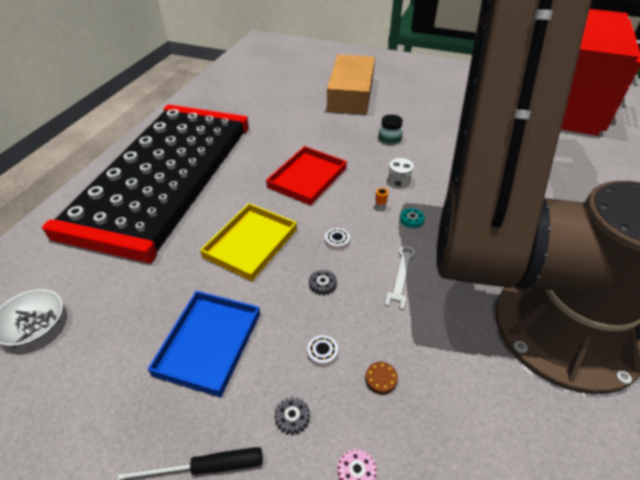

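```bash
cat > loc.py <<'E'
import numpy as np, cv2
from station import *
from scipy.optimize import minimize
from scipy.spatial.transform import Rotation as R
def proj(c,P):
    p=(np.asarray(P)-c["position"])@R.from_quat(c["attitude"]).as_matrix()
    K=c["camera_matrix"]; return np.c_[K[0,2]+K[0,0]*p[:,0]/-p[:,2], K[1,2]-K[1,1]*p[:,1]/-p[:,2]]
a=np.linspace(0,2*np.pi,60,endpoint=False)
def cyl(r,h): return np.vstack([np.c_[r*np.cos(a),r*np.sin(a),0*a+z] for z in (0,h)])
box=np.array([[x,y,z] for x in(-.064,.064) for y in(-.084,.084) for z in (0,.025)])
S={"gear_a":cyl(.0265,.014),"bearing_a":cyl(.026,.015),"piston":cyl(.028,.048),"socket":cyl(.014,.046)}
def fit(shape,x0,masks,tray):   # masks: list of (calib, mask); silhouette overlap
    U=4; up=[(c,cv2.resize(m.astype(np.uint8),None,fx=U,fy=U,interpolation=cv2.INTER_NEAREST)) for c,m in masks]
    def cost(p):
        yaw=p[3] if tray else 0
        P=shape@R.from_euler("z",yaw).as_matrix().T+p[:3]; s=0
        for c,m in up:
            q=(proj(c,P)+.5)*U-.5; im=np.zeros(m.shape,np.uint8)
            cv2.fillConvexPoly(im,cv2.convexHull(np.round(q*16).astype(np.int32)),1,shift=4)
            s+=1-(im&m).sum()/max(1,(im|m).sum())
        return s/len(up)
    n=4 if tray else 3; p0=np.array(list(x0)+[0])[:n]
    best=None
    for y in ((-.12,0,.12) if tray else (0,)):
        p=p0.copy(); 
        if tray:p[3]=y
        r=minimize(cost,p,method="Nelder-Mead",options=dict(initial_simplex=np.vstack([p]+[p+np.eye(n)[i]*.01*(5 if i==3 else 1) for i in range(n)]),xatol=1e-4,fatol=1e-4))
        if best is None or r.fun<best.fun: best=r
    return best.x,best.fun
E
cat > run1.py <<'E'
from loc import *
import json
T={"gear_1":(.397,.319,0),"gear_2":(.441,.055,0),"bearing_1":(.388,.2,0),"bearing_2":(.453,-.06,0),"piston":(.377,-.298,0),"socket":(.393,-.194,0),
 "tray_yellow":(.63,.012,0),"tray_blue":(.584,.257,0),"tray_red":(.593,-.244,0)}
C={n:optics.calibration(n) for n in("top","side")}
im={n:optics.grab_frame(n) for n in C}; reg={}; out={}
for k,x0 in T.items():
    cl=k[:-2]+"_a" if k[-2]=="_" else k; ms=[]
    for n in C:
        if (n,cl) not in reg: reg[n,cl]=models.regions_of(n,cl)
        u=proj(C[n],[np.array(x0)+[0,0,.01]])[0]
        cand=[]
        for d in reg[n,cl]:
            m=d["mask"]; yy,xx=np.nonzero(m)
            e=np.hypot(xx.mean()-u[0],yy.mean()-u[1])
            if e<20: cand.append((e,m,d["confidence"]))
        if cand: e,m,cf=min(cand,key=lambda t:t[0]); ms.append((C[n],m)); print(k,n,"px",u.round(),"off",e.round(1),"area",m.sum(),round(cf,2))
        else: print(k,n,"no mask")
    if not ms: continue
    p,f=fit(box if "tray" in k else S[cl],x0,ms,"tray" in k)
    out[k]=p.tolist(); print("  ->",p.round(4),"r",np.hypot(*p[:2]).round(3),"misfit",round(f,3))
json.dump(out,open("poses.json","w"))
def crop(n,x0,x1,y0,y1,s): return cv2.resize(im[n][y0:y1,x0:x1],None,fx=s,fy=s,interpolation=cv2.INTER_CUBIC)
cv2.imwrite("pics/crop.png",crop("top",140,490,230,350,2.2)[:,:,::-1])
print(ctrl.nose_length,status.current_tool_rot(),status.current_grip_width(),status.current_clock())
E
python3 run1.py
```

```text
gear_1 top px [180. 277.] off 0.3 area 461 0.84
gear_1 side px [292. 413.] off 2.5 area 1003 0.8
  -> [ 0.3973  0.32   -0.0033] r 0.51 misfit 0.066
gear_2 top px [298. 260.] off 1.5 area 424 0.62
gear_2 side px [324. 280.] off 2.6 area 557 0.87
  -> [ 4.436e-01  5.750e-02 -4.000e-04] r 0.447 misfit 0.081
bearing_1 top px [232. 282.] off 1.8 area 412 0.97
bearing_1 side px [324. 350.] off 2.3 area 762 0.65
  -> [ 0.3924  0.1986 -0.0015] r 0.44 misfit 0.072
bearing_2 top px [349. 256.] off 1.2 area 379 0.66
bearing_2 side px [337. 238.] off 0.2 area 459 0.69
  -> [ 4.54e-01 -6.23e-02  1.00e-04] r 0.458 misfit 0.091
piston top px [454. 291.] off 7.6 area 624 0.98
piston side px [399. 180.] off 7.5 area 583 0.66
  -> [ 0.3791 -0.3111 -0.0039] r 0.49 misfit 0.081
socket top px [408. 283.] off 5.8 area 140 0.7
socket side px [381. 205.] off 6.9 area 232 0.56
  -> [ 0.3981 -0.204  -0.004 ] r 0.447 misfit 0.19
tray_yellow top px [318. 178.] off 2.9 area 4228 0.68
tray_yellow side px [246. 240.] off 2.4 area 4199 0.71
  -> [ 0.6245  0.0068 -0.0017 -0.1659] r 0.625 misfit 0.027
tray_blue top px [211. 196.] off 2.2 area 4324 0.73
tray_blue side px [206. 343.] off 0.6 area 7105 0.72
  -> [ 0.5849  0.2507 -0.0029  0.0595] r 0.636 misfit 0.024
tray_red top px [430. 196.] off 0.8 area 4260 0.58
tray_red side px [307. 174.] off 0.8 area 2881 0.85
  -> [ 0.5938 -0.2443 -0.0009 -0.203 ] r 0.642 misfit 0.025
0.011 [ 9.90913407e-01  1.34501362e-01 -3.15007982e-06  5.97310645e-05] 0.08555364993304801 1.6
```

View pics/crop.png

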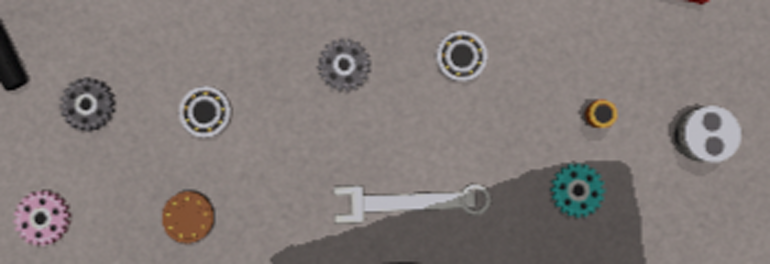

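Both real gears (dark, top 180,277 and 296,259) and both pale bearings (232,281 and 350,255) are confirmed. The pink part (159,329), turquoise part (402,317) and brown part (226,328) are look-alikes, to be left alone. The piston is at 462,291 and the socket at 413,282. All bases come out at z≈0 (within 4 mm) and within reach, so I'll start with gear_1.

```bash
cat > job.py <<'E'
from loc import *
import json
PO=json.load(open("poses.json")); H={"gear":.014,"bearing":.015,"piston":.048}
def quat(phi): h=(phi+np.pi/2)/2; return np.array([np.cos(h),np.sin(h),0,0])
def pick_quat(phi,pts):
    best=None
    for f in (phi,phi+np.pi):
        s=[solve_ik(np.array(p),quat(f)) for p in pts]
        if any(x is None for x in s): continue
        m=max(abs(x[5]) for x in s)
        if best is None or m<best[0]: best=(m,quat(f))
    return best[1]
def wrist_xy(cl,ztop,near):
    c=optics.calibration("wrist"); optics.grab_frame("wrist"); K=c["camera_matrix"]; best=None
    for d in models.regions_of("wrist",cl):
        yy,xx=np.nonzero(d["mask"]); u,v=(xx.mean()-K[0,2])/K[0,0],(yy.mean()-K[1,2])/K[1,1]
        t=np.hypot(u,v); w=np.array([u,-v,0])*(np.sin(t)/t); w[2]=-np.cos(t)
        w=R.from_quat(c["attitude"]).apply(w); P=c["position"]+w*(ztop-c["position"][2])/w[2]
        e=np.hypot(*(P[:2]-near))
        if e<.03 and (best is None or e<best[0]): best=(e,P[:2],d["confidence"])
    return best
def spot(tray,dy):
    x,y,z,yaw=PO[tray]; return np.array([x-dy*np.sin(yaw),y+dy*np.cos(yaw)]),yaw
def go(part,tray,dy,zg,zt=.17,squeeze=45):
    cl=part.split("_")[0]; h=H[cl]; name=cl if cl=="piston" else cl+"_a"
    xy=np.array(PO[part][:2]); t,yaw=spot(tray,dy)
    q=pick_quat(yaw,[[*xy,zt],[*xy,zg],[*t,zt],[*t,zg+.004]])
    jaws.command_gripper(.085,squeeze)
    ctrl.reach([*xy,zt],q)
    w=wrist_xy(name,h,xy); print(part,"top/side",xy.round(4),"wrist",w)
    if w: xy=(xy+w[1])/2 if w[0]<.012 else xy
    ctrl.movel([*xy,.06 if cl!="piston" else .09],q,v=.2); ctrl.movel([*xy,zg],q,v=.06)
    print("force down",status.current_force().round(1))
    jaws.command_gripper(.03,squeeze); print("width",status.current_grip_width(),"pad",status.current_finger_force())
    ctrl.movel([*xy,zt],q,v=.2); print("lifted width",status.current_grip_width(),"F",status.current_force().round(1),status.current_clock())
    return t,q
def put(t,q,zg,width,zt=.17):
    ctrl.reach([*t,zt],q); ctrl.movel([*t,zg+.004+.03],q,v=.2)
    f0=status.current_force()[2]
    z=zg+.006; ctrl.movel([*t,z],q,v=.04)
    while status.current_force()[2]-f0<2 and z>zg: z-=.001; ctrl.movel([*t,z],q,v=.02)
    print("set z",z,"above grasp z",round(z-zg,4),"dF",round(status.current_force()[2]-f0,1))
    jaws.command_gripper(width+.012); ctrl.movel([*t,zt],q,v=.2)
    print("done",status.current_grip_width(),status.current_clock())
E
python3 - <<'E'
from job import *
t,q=go("gear_1","tray_yellow",.040,.0125)
im=optics.grab_frame("wrist"); cv2.imwrite("pics/w1.png",im[:,:,::-1])
E
```

```text
gear_1 top/side [0.3973 0.32  ] wrist (np.float64(0.0014130018043627104), array([0.3963697 , 0.32105085]), 0.84)
force down [-0.1 -0.8  0.4]
width 0.030031440197001495 pad 0.0
lifted width 0.030007840870657637 F [ 0.1 -0.9  0.1] 8.4
```

View pics/w1.png

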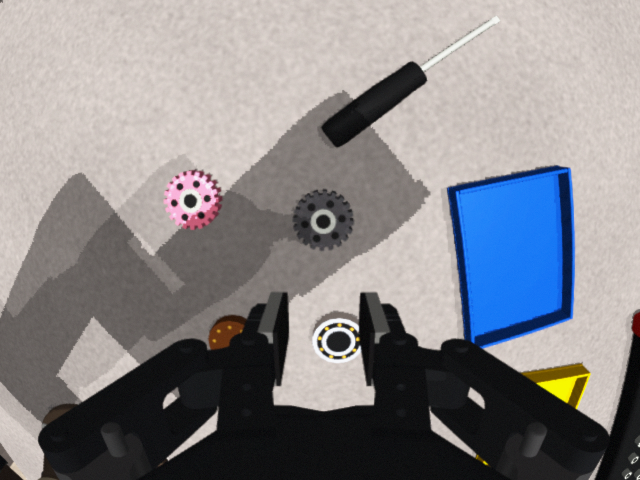

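```bash
python3 - <<'E'
from job import *
print(status.current_tcp_pos(),status.current_tool_rot(),status.current_qpos())
c=optics.calibration("wrist");K=c["camera_matrix"];print(c)
def fp(P):
    p=R.from_quat(c["attitude"]).inv().apply(np.array(P)-c["position"]);t=np.arctan2(np.hypot(p[0],p[1]),-p[2]);d=p[:2]/np.hypot(*p[:2])
    return K[0,2]+K[0,0]*t*d[0],K[1,2]-K[1,1]*t*d[1]
tp=np.array(status.current_tcp_pos())
print("tcp px",fp(tp),"tip",fp(tp-[0,0,.011]),"grasp",fp(tp+[0,0,.008]),"gear",fp([.397,.3205,.014]))
for n in("top","side"):
    im=optics.grab_frame(n)
    cv2.imwrite(f"pics/{n}1.png",im[:,:,::-1])
    print(n,[(np.array(d["at"]).round(3),d["confidence"]) for d in models.look_for(n,"gear_a")])
E
```

```text
[0.39641232 0.32023075 0.16892572] [ 7.63272654e-01  6.46075838e-01 -9.21515313e-04 -1.34767079e-04] [ 5.49819374e-01  3.79759734e-01  1.88522435e+00 -1.78994362e-05
  8.78471151e-01  7.15762504e-01]
{'camera_matrix': array([[371.64829954,   0.        , 323.38326443],
       [  0.        , 371.64829954, 245.67613236],
       [  0.        ,   0.        ,   1.        ]]), 'position': array([0.40814445, 0.38851966, 0.33378247]), 'attitude': array([-0.13944283,  0.01197722, -0.08173016,  0.98677881])}
tcp px (np.float64(322.98794973975646), np.float64(289.17593404868614)) tip (np.float64(323.0278462088216), np.float64(280.79491922941133)) grasp (np.float64(322.95601405652684), np.float64(295.89433130298903)) gear (np.float64(323.9248919261132), np.float64(220.2034583401376))
top [(array([ 0.322, -0.175,  0.014]), 0.9), (array([0.396, 0.317, 0.016]), 0.88), (array([0.439, 0.057, 0.012]), 0.78), (array([0.283, 0.352, 0.011]), 0.66)]
side [(array([0.282, 0.357, 0.013]), 0.79), (array([ 0.326, -0.176,  0.012]), 0.75), (array([0.442, 0.062, 0.015]), 0.71), (array([0.395, 0.326, 0.017]), 0.65)]
```

View pics/side1.png

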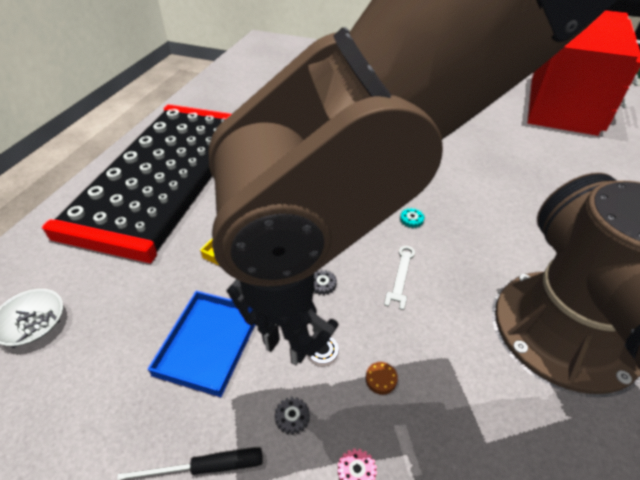

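The wrist and side views show the gripper closed above gear_1 (wrist px 323,220), and the gear hasn't moved. The fingers went over it because the pads stand back when open. I'll find where the tips touch by feel with the fingers at 68 mm.

```bash
python3 - <<'E'
from job import *
q=np.array(status.current_tool_rot()); w0=wrist_xy("gear_a",.014,[.397,.3205]); print(w0)
xy=(np.array([.3973,.32])+w0[1])/2
q=quat(PO["tray_yellow"][3]); 
if abs(q@np.array(status.current_tool_rot()))<.9: q=quat(PO["tray_yellow"][3]+np.pi)
jaws.command_gripper(.068,45)
ctrl.movel([*xy,.03],q,v=.2); f0=status.current_force()[2]; z=.016; ctrl.movel([*xy,z],q,v=.05)
while z>-.003:
    df=status.current_force()[2]-f0
    if df>3: break
    z-=.001; ctrl.movel([*xy,z],q,v=.02)
print("z",z,"dF",df,"tcp",status.current_tcp_pos(),"w",status.current_grip_width())
im=optics.grab_frame("wrist"); cv2.imwrite("pics/w2.png",im[:,:,::-1]); print(status.current_clock())
E
```

```text
(np.float64(0.0009975989415091878), array([0.39629782, 0.32120862]), 0.78)
z -0.003000000000000007 dF -1.2871081059302334 tcp [ 0.39679974  0.32057678 -0.00305892] w 0.06776658526352557
15.2833
```

View pics/w2.png

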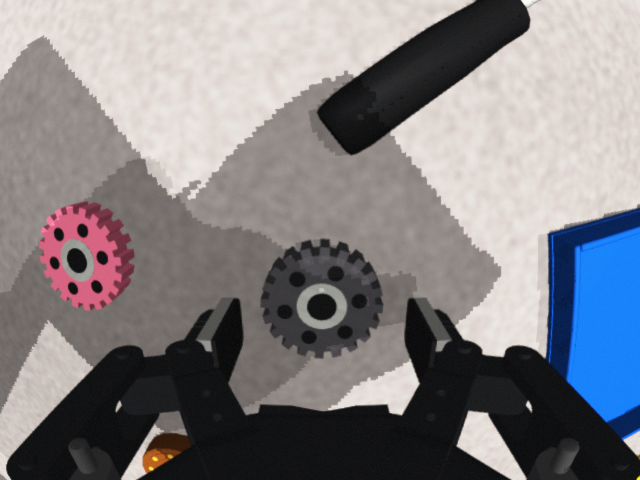

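The fingers are either side of gear_1 (centre at 322,305) and nothing has touched yet, so I'll keep lowering until they do.

```bash
python3 - <<'E'
from job import *
xy=np.array(status.current_tcp_pos())[:2]; xy=np.array([.3968,.3206]); q=quat(PO["tray_yellow"][3])
if abs(q@np.array(status.current_tool_rot()))<.9: q=quat(PO["tray_yellow"][3]+np.pi)
f0=status.current_force()[2]; z=-.003
while z>-.02:
    z-=.001; ctrl.movel([*xy,z],q,v=.02); df=status.current_force()[2]-f0
    if abs(df)>3: break
print("z",z,"dF",df,"tcp",status.current_tcp_pos(),status.current_clock())
E
```

```text
z -0.02000000000000001 dF -0.20904112692265006 tcp [ 0.39678072  0.32059727 -0.02003313] 19.5333
```

```bash
python3 - <<'E'
from job import *
for zt in (.014,-.01,-.03): print(zt,wrist_xy("gear_a",zt,[.397,.3205]))
c=optics.calibration("wrist");K=c["camera_matrix"]; print(c["position"])
def fp(P):
    p=R.from_quat(c["attitude"]).inv().apply(np.array(P)-c["position"]);t=np.arctan2(np.hypot(p[0],p[1]),-p[2]);d=p[:2]/np.hypot(*p[:2])
    return np.round([K[0,2]+K[0,0]*t*d[0],K[1,2]-K[1,1]*t*d[1]])
tp=np.array(status.current_tcp_pos())
Rt=R.from_quat(status.current_tool_rot())
for nm,zz in(("tip",.011),("tcp",0),("grasp",-.008),("back13",-.002),("-30",-.03)): print(nm,[fp(tp+Rt.apply([x,s*.034,zz])).tolist() for s in(-1,1) for x in (-.011,.011)])
im=optics.grab_frame("wrist"); cv2.imwrite("pics/w3.png",im[:,:,::-1])
im=optics.grab_frame("side"); cv2.imwrite("pics/s3.png",cv2.resize(im[250:480,180:430],None,fx=3,fy=2.6)[:,:,::-1])
cs=optics.calibration("side"); print("tcp in side",proj(cs,[tp,tp+[0,0,.034]]))
print(status.current_clock())
E
```

```text
0.014 (np.float64(0.003558206282202327), array([0.39669668, 0.32404525]), 0.76)
-0.01 (np.float64(0.008771423117629648), array([0.39464625, 0.31205028]), 0.8)
-0.03 (np.float64(0.01872743907075552), array([0.3927388, 0.3022638]), 0.83)
[0.40830026 0.38874414 0.14497254]
tip [[258.0, 300.0], [255.0, 260.0], [388.0, 300.0], [390.0, 260.0]]
tcp [[254.0, 309.0], [251.0, 267.0], [391.0, 309.0], [394.0, 267.0]]
grasp [[252.0, 316.0], [248.0, 273.0], [394.0, 316.0], [397.0, 273.0]]
back13 [[254.0, 311.0], [251.0, 269.0], [392.0, 311.0], [395.0, 269.0]]
-30 [[243.0, 339.0], [238.0, 292.0], [403.0, 339.0], [408.0, 292.0]]
tcp in side [[292.4960349  422.34665849]
 [291.52360974 413.17858762]]
19.9333
```

View pics/w3.png

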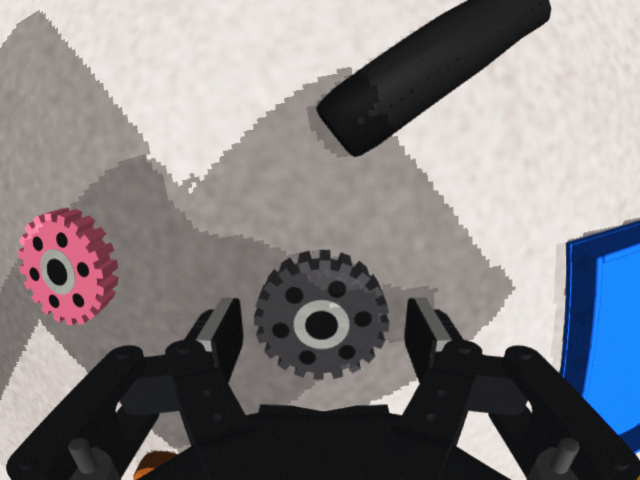

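View pics/s3.png

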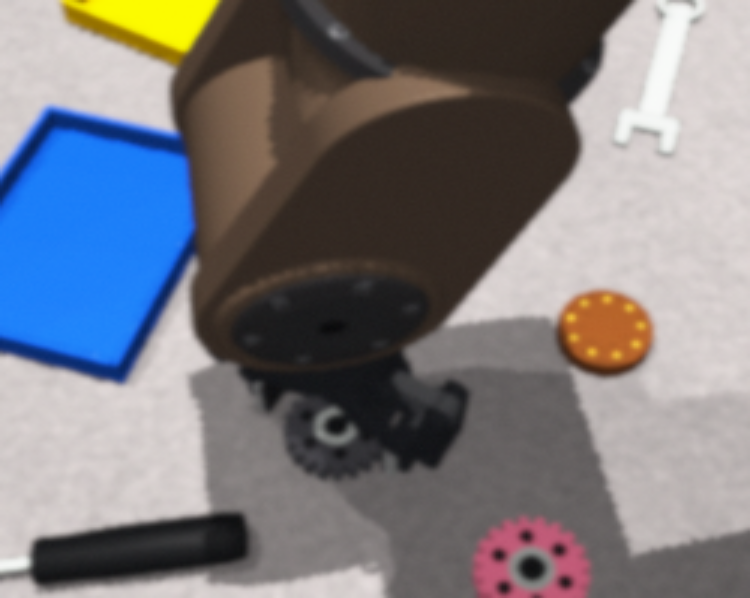

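The inner pad corners show at (240,298) and (406,298), which puts the fingertips about 30 mm behind where the stated tool frame has them, roughly at gear-top height. The bench itself is confirmed at z≈0, since the wrist position agrees for a top at 14 mm. I'll keep feeling for the bench.

```bash
python3 - <<'E'
from job import *
xy=np.array([.3967,.3215]); q=quat(PO["tray_yellow"][3])
if abs(q@np.array(status.current_tool_rot()))<.9: q=quat(PO["tray_yellow"][3]+np.pi)
f0=status.current_force()[2]; z=-.02
while z>-.048:
    z-=.001; ctrl.movel([*xy,z],q,v=.03); df=status.current_force()[2]-f0
    if abs(df)>2.5: break
print("z",z,"dF",df,"tcp",status.current_tcp_pos(),status.current_clock())
if abs(df)>2.5:
    z+=.003; ctrl.movel([*xy,z],q,v=.03)
    jaws.command_gripper(.03,45); print("width",status.current_grip_width(),status.current_finger_force(),status.current_force()-[0,0,f0])
im=optics.grab_frame("wrist"); cv2.imwrite("pics/w4.png",im[:,:,::-1])
E
```

```text
z -0.02900000000000001 dF 7.040957255198237 tcp [ 0.39677141  0.32153897 -0.02863244] 22.1833
width 0.0523389502727222 56.055988745356444 [ 0.69666257 -2.76116542 17.71507735]
```

```bash
python3 - <<'E'
from job import *
t,yaw=spot("tray_yellow",.040); zg=-.026; tp=np.array(status.current_tcp_pos())
q=quat(yaw)
if abs(q@np.array(status.current_tool_rot()))<.9: q=quat(yaw+np.pi)
ctrl.movel([*tp[:2],.10],q,v=.2); print("lifted",status.current_grip_width(),status.current_finger_force(),status.current_force().round(1))
put(t,q,zg,.052,zt=.12)
im=optics.grab_frame("wrist"); cv2.imwrite("pics/w5.png",im[:,:,::-1])
E
```

```text
lifted 0.05211661014995943 47.31666326522827 [ 0.6  0.4 -1.9]
set z -0.020999999999999998 above grasp z 0.005 dF 2.4
done 0.06405354535839818 27.85
```

View pics/w5.png

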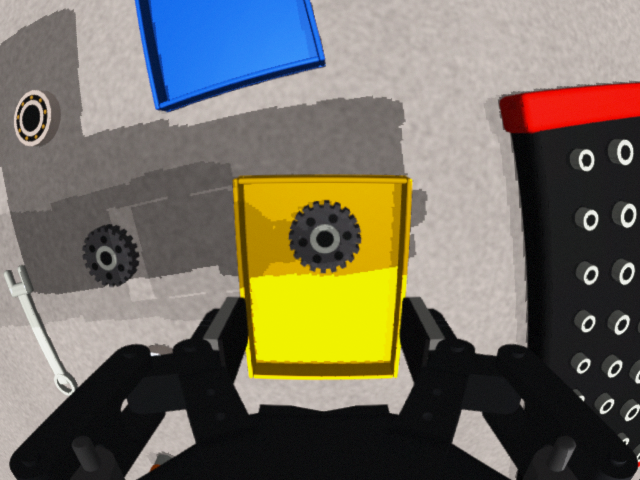

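gear_1 lies flat in the upper half of the yellow tray at (325,237). The real bench contact is at TCP z≈-0.025, so I'll use that from here. Next is gear_2.

```bash
sed -i 's/\.06 if cl!="piston" else \.09/.02 if cl!="piston" else .05/; s/zt=\.17/zt=.09/g' job.py; python3 - <<'E'
from job import *
t,q=go("gear_2","tray_yellow",-.040,-.0225)
w=status.current_grip_width()
if .045<w<.06: put(t,q,-.0225,w)
E
```

```text
gear_2 top/side [0.4436 0.0575] wrist (np.float64(0.002743699240251934), array([0.44251469, 0.06001376]), 0.68)
force down [0.6 0.1 0.2]
width 0.05198966226784255 pad 45.05010008811951
lifted width 0.052407043191725726 F [-0.  -0.3 -2. ] 31.625
set z -0.018500000000000003 above grasp z 0.004 dF 7.3
done 0.06442684500506607 35.3
```

```bash
python3 - <<'E'
from job import *
for p,dy in (("bearing_1",.040),("bearing_2",-.040)):
    t,q=go(p,"tray_blue",dy,-.0225)
    w=status.current_grip_width()
    if .045<w<.06: put(t,q,-.0225,w)
    else: print("MISS"); break
f=optics.grab_frame("top"); cv2.imwrite("pics/t6.png",f[120:370,130:530][:,:,::-1].repeat(2,0).repeat(2,1))
E
```

```text
bearing_1 top/side [0.3924 0.1986] wrist (np.float64(0.0028202297310825587), array([0.39090909, 0.20097128]), 0.83)
force down [-0.5  0.3 -0.2]
width 0.050295695090144116 pad 44.95742976665497
lifted width 0.05011189725404371 F [-1.  -0.  -1.5] 39.4667
set z -0.018500000000000003 above grasp z 0.004 dF 5.9
done 0.06181448713796168 43.1833
bearing_2 top/side [ 0.454  -0.0623] wrist (np.float64(0.002234571026799993), array([ 0.4534907 , -0.06010615]), 0.84)
force down [ 0.7 -0.5 -0. ]
width 0.050141910056490116 pad 45.112409591674805
lifted width 0.05003006630986694 F [-0.1  0.7 -2.3] 47.5417
set z -0.018500000000000003 above grasp z 0.004 dF 7.3
done 0.06173396488963942 51.5583
```

View pics/t6.png

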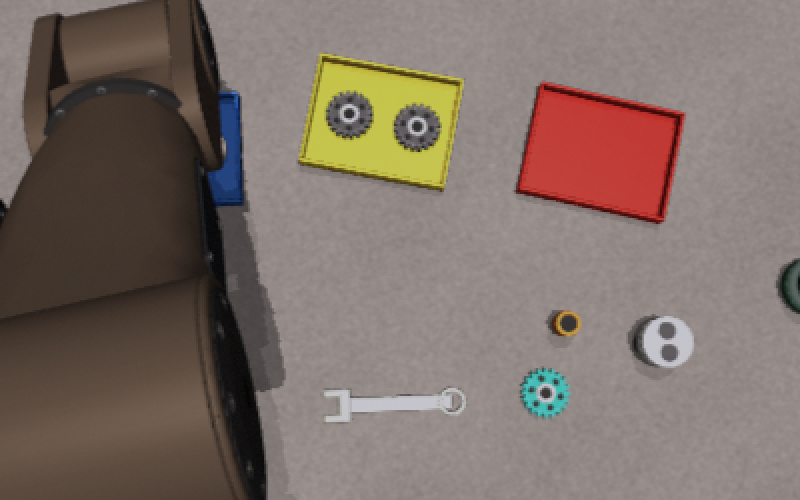

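Both gears sit flat in the yellow tray, and the socket, wrench and turquoise gear are untouched. Next is the piston.

```bash
python3 - <<'E'
from job import *
t,q=go("piston","tray_red",0,-.010)
w=status.current_grip_width()
if .045<w<.065: put(t,q,-.010,w)
else: print("MISS")
f=optics.grab_frame("top"); cv2.imwrite("pics/t7.png",f[120:370,130:530][:,:,::-1].repeat(2,0).repeat(2,1))
f=optics.grab_frame("wrist"); cv2.imwrite("pics/w7.png",f[:,:,::-1])
E
```

```text
piston top/side [ 0.3791 -0.3111] wrist (np.float64(0.005742309571941767), array([ 0.37964968, -0.30537359]), 0.78)
force down [ 0.3 -0.4  0.1]
width 0.05516347340903863 pad 46.65302038192749
lifted width 0.055149420314486886 F [ 0.3  0.1 -1.7] 56.625
set z -0.006 above grasp z 0.004 dF 5.0
done 0.06699877552440096 60.2583
```

View pics/w7.png

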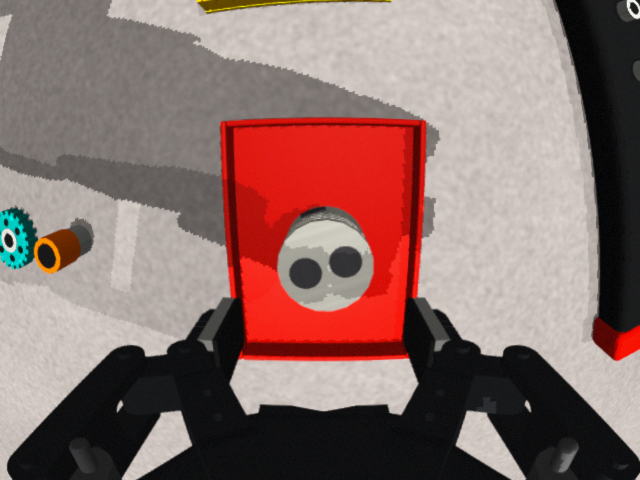

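The piston stands crown up near the middle of the red tray at (325,265), and the socket is still upright at (60,250). I'll back off to a clear spot and check the blue tray.

```bash
python3 - <<'E'
from job import *
ctrl.goto_joints([-1.407,.491,1.559,0,1.092,-.106])
f=optics.grab_frame("top"); cv2.imwrite("pics/t8.png",f[120:370,130:530][:,:,::-1].repeat(2,0).repeat(2,1)); print(status.current_clock())
E
```

```text
62.4583
```

View pics/t8.png

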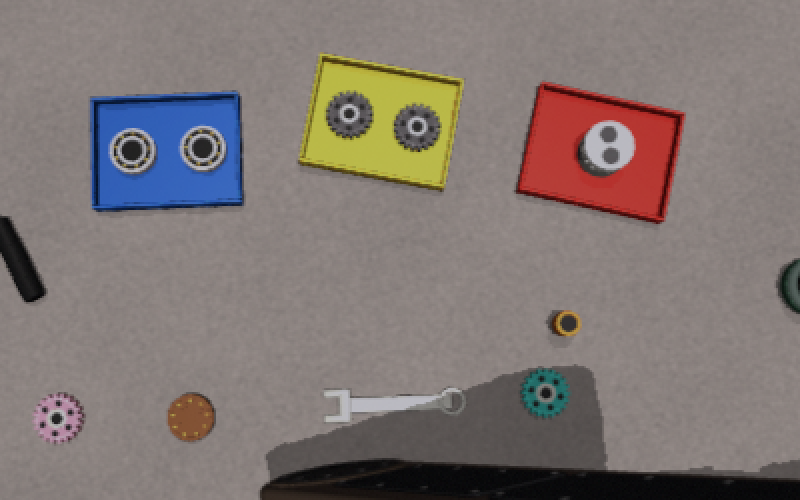

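The picture shows both bearings flat in the blue tray (132,150 and 203,148), both gears in the yellow tray (349,113 and 417,126) and the piston in the red tray (608,147). The socket is in place at (567,323) and the look-alikes are where they were.

```bash
python3 -c "
from station import ticket
print(ticket.sign_off())"
```

```text
the job is handed in; nothing more can be done
None
```

The job is handed in at about 62 s: both gears are in the yellow tray, both bearings in the blue tray and the piston is standing crown up in the red tray, with the socket and look-alikes untouched; the first try at gear_1 closed above it without touching, because the fingertips stand about 30 mm farther back than the stated tool frame.

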